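# Set and lock the model hold-down

### The job

Set the hold-down on the stone model that stands under it: slacken the dark knurled lock ring, turn the brass knob clockwise until the sprung platen has come down on the model and presses it gently, with about 10 N, then turn the lock ring tight again and let go. Do not force the knob while the ring is tight, do not press hard on the plaster teeth, and leave the models, the timer and the tin where they stand.

Things in the scene. Friction and masses are not known exactly. Their poses are not given: they have to be found in the camera images.
- stand: grey stand fixed to the worktop, yaw varies; its head (46 mm wide, top 84 mm high) reaches forward over a model. Origin: on the worktop, on the vertical axis shared by ring, knob, spindle and platen; +x points back to the column and base plate (53 to 128 mm from the axis). Nothing of it but the ring and knob is higher than 84 mm.
- ring_grip (a point): middle of the lock ring: dark steel, knurled, round, 50 mm across, 16 mm tall, on the head (z 88 to 104 mm); point on the axis, z 96 mm. The knob (28 mm) rises through it, so the fingers straddle the knob, whose top is up to 49 mm above this point. Turning takes about 0.25 N m slack, 0.4 N m for the last of tightening; grip with 40 N or more.
- lock_ring (a joint): turn of the lock ring, rad: 0 is tight on its stop; grows counter-clockwise seen from above (loosening), to 1.7. Starts within 0.06 of tight. Below 0.5 it pinches the spindle so that the knob holds fast; above 0.7 it is well slack. It stays where it is left.
- knob_grip (a point): middle of the brass adjusting knob: knurled, round, 28 mm across, 20 mm tall, above the lock ring; point on the axis, 135 mm above the worktop at knob reading 0, sinking 4 mm per radian. The gap from ring to knob is 21 mm at reading 0, 4 mm at the end of travel.
- adjuster (a joint): turn of the knob, rad: grows clockwise seen from above, lowering spindle, knob and platen 4 mm per radian; range 0 to 4.3, starts at 0 to 0.7. Turning takes about 0.10 N m, plus 0.004 N m per newton of platen force; a 25 N grip holds. It stays where it is left. Needs 1.5 to 3.6 rad in all, so several grasps.
- platen: sprung disc below the spindle, 50 mm across, 6 mm thick, aluminium, black rubber face; does not turn. Origin: centre of its underside, 38 mm high at knob reading 0, 4 mm lower per radian until it meets the model's highest teeth; then it stays and its spring yields: 2 N + 5 N per mm of further lowering (20 N per radian), so 10 N comes 0.4 rad after contact.
- model_tan: tan stone dental model (teeth on a solid base), about 70 x 78 mm in plan and somewhere between 23 and 32 mm tall (its height is not measured), 200 g, loose. Origin: centre of its underside. One of the three models, varying, stands under the platen; the other two are bystanders.
- model_pale: pale blue-white stone dental model (teeth on a solid base), about 63 x 76 mm in plan and somewhere between 23 and 32 mm tall (its height is not measured), 200 g, loose. Origin: centre of its underside. One of the three models, varying, stands under the platen; the other two are bystanders.
- model_blue: blue stone dental model (teeth on a solid base), about 68 x 75 mm in plan and somewhere between 23 and 32 mm tall (its height is not measured), 200 g, loose. Origin: centre of its underside. One of the three models, varying, stands under the platen; the other two are bystanders.
- timer: white and red round kitchen timer, 63 mm across and 42 mm tall, loose bystander; origin: centre of its underside.
- pin_tin: round grey tin, 65 mm across and 26 mm tall, loose bystander; origin: centre of its underside.

How it is judged:
By the outcome, as a careful person would: the job done as asked, in the order asked, and still so for the second after the job is handed in, with the robot touching nothing.
It also fails if it takes over 72 s, if anything falls off the work surface, if the arm or the gripper's body presses on something with over 40 N, if the wrist force passes 120 N, or if a joint passes its speed limit or range.

### The arm

A 6-joint arm with a two-finger parallel gripper is mounted at the origin on a cart in front of the work surface, level with it; the furniture and walls round the work are solid. World frame = base frame: x ahead of the robot, y to its left, z up, the work surface at z = 0. Lengths are in m, angles in rad, forces in N, time in s.
With the tool pointing down it reaches from about 0.275 to 0.85 m from the base axis. Payload 5.2 kg.
Tool frame: the origin (TCP) lies midway between the tips of the shut fingers; the grasp point (between the pads) lies 19 mm behind it (grasp_offset is the distance from the TCP to the grasp point, in m); z points along the fingers, y is the line along which they close (so a half turn about z gives the same grasp; the last joint's range is limited). The gripper opens to 85 mm and grips with 20 to 120 N. Pads are 22 mm wide; open, the fingers measure 114 mm over their backs; the gripper's body (76 mm by 85 mm) begins 54 mm behind the grasp point. The pads swing forward as they close: fully open they stand 13 mm farther back than shut.
Start: joints at [1.134, 0.259, 1.535, -0, 1.348, -0.203], TCP at [0.127, 0.535, 0.231] pointing down, gripper open.
Joint ranges: [-3.14, 3.14], [-0.91, 2.08], [0.19, 2.58], [-1.22, 4.36], [0.22, 2.71], [-3.12, 3.12]. Speed limits (rad/s): [2.57, 2.57, 3.14, 3.14, 3.14, 3.14].

### API

Orientations are given as a unit quaternion [x, y, z, w].
In Python, from bench import state, camera, calibration, hand_in, grasp_offset gives the robot as it stands.
- The arm moves only by the shell command python3 -m inch 'ROWS' [OPENING] [FORCE]. ROWS is JSON, a list of rows, each a list of 2 entries, a list of its own where there are three numbers: the shift along the tool's x, y, z in cm, then the turn, a rotation vector about the tool's x, y, z in rad. A call has 1 to 5 rows; each row shifts and turns the commanded pose from where the row before left it, along the tool's axes as they then stand; what a row does not reach is not made up. A row lasts 1/10 s, in which the tool goes at most 50 mm and 8.59 degrees, less where a joint would pass 70% of its speed; a pose out of reach is approached as far as the arm can. A call with a gripper value outside its range is refused whole. OPENING is the gripper command: -1 is shut, 1 is fully open, values between are in proportion, set as the call begins (- or left out, the last holds). The fingers move at their own pace and stop on an object; FORCE is the grip in N (left out, the last holds). Time passes only in rows, so rows that do not move let the fingers close. It gives the time, the measured TCP pose, the force, the opening and the grip force at its end, in the units of the state.
- state(): the state, without advancing time (a new reading comes with each control period).
- camera(name): name is "scene" or "top"; returns the picture (420x560x3 uint8, blue, green, red); there is no depth.
- calibration(name): a dict with "fx", "fy", "cx", "cy" (pixels), "world_from_camera" (4x4, takes a point from camera to world coordinates). Camera axes: x right, y down, z forward; pixel columns grow to the right and rows downward; lengths in m; the calibration is good to about 2 mm. A picture is of the moment at which its call begins. calibration takes no time and is no camera call.
- hand_in(): hands the job in; it is judged then, once.
The state is a dict: "time": time; "joints": joint angles; "qd": joint speeds; "effort": joint torques, N m; "tcp_pos": TCP position; "tcp_rot": TCP orientation; "wrist_force": force on the tool from outside, world axes, zero at the start; "torque": the same for the moment, N m; "grip_width": finger opening in m; "grasp_force": force on a finger pad.
Only numpy, scipy, OpenCV 4.12 (cv2) and the standard library are available. Lean on these libraries where they do the work, as an engineer would, in place of code of your own. Each camera call takes 0.05 s, during which the arm holds its last target. There are 200 camera calls.

## Working session

There is one attempt and no reset: what is moved stays moved. The work goes in short steps, Python scripts to look and compute and a shell command to move; the robot and the scene stay as the last step left them, time stands still between calls to the robot, and variables do not carry over. Pictures are saved under pics/ and viewed, at most 10 in all, crops included, and the job is handed in when it is done.

```bash
mkdir -p pics; python3 - <<'E'
from bench import *
import cv2
for n in("scene","top"):
    im=camera(n); cv2.imwrite(f"pics/{n}0.png",im); c=calibration(n); print(n,c)
s=state();print(s,grasp_offset)
E
```

```text
scene {'fx': 513.7519478236744, 'fy': 513.7519478236744, 'cx': 273.88963438689694, 'cy': 215.30630762300984, 'world_from_camera': array([[ 6.66495589e-01, -5.19370326e-01,  5.34825294e-01,
        -2.37708096e-01],
       [-7.45508777e-01, -4.64845783e-01,  4.77634862e-01,
        -6.11600508e-01],
       [ 5.41908418e-04, -7.17058479e-01, -6.97012800e-01,
         1.04013144e+00],
       [ 0.00000000e+00,  0.00000000e+00,  0.00000000e+00,
         1.00000000e+00]])}
top {'fx': 449.9855861154458, 'fy': 449.9855861154458, 'cx': 283.6974681433619, 'cy': 200.14751856171478, 'world_from_camera': array([[-0.01890353, -0.98629062,  0.16393133,  0.29514562],
       [-0.99980469,  0.01959278,  0.00258853,  0.01341272],
       [-0.00576492, -0.16385038, -0.98646836,  1.24263521],
       [ 0.        ,  0.        ,  0.        ,  1.        ]])}
{'time': 0.1, 'joints': array([ 1.13419973e+00,  2.59279373e-01,  1.53598241e+00,  3.28232569e-05,
        1.34798782e+00, -2.02805882e-01]), 'qd': array([-7.89336858e-04, -4.80360394e-04, -4.18105404e-03,  5.16425338e-04,
        1.28096960e-03,  6.64653692e-08]), 'effort': array([ 2.66873751e-03, -4.46966565e+01, -2.91250026e+01, -1.74930919e-04,
        6.25258588e-03,  7.71799051e-07]), 'tcp_pos': array([0.12718245, 0.53460901, 0.23054932]), 'tcp_rot': array([ 1.16632892e-01,  9.93174749e-01, -7.81466680e-04, -2.75567786e-04]), 'wrist_force': array([-0.3006331 , -1.13398427, -0.921197  ]), 'torque': array([-0.01781756, -0.02767737, -0.02334944]), 'grasp_force': 0.0, 'grip_width': 0.0855344428699286} 0.0187
```

View pics/scene0.png

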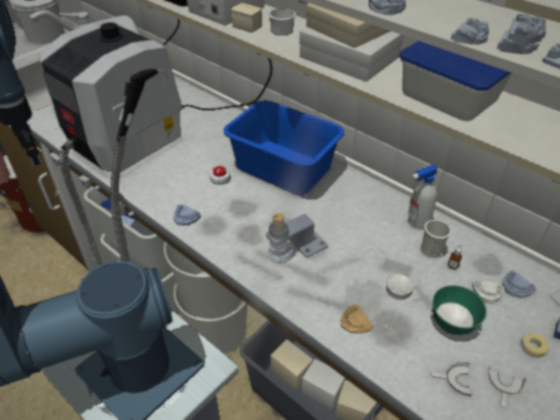

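View pics/top0.png

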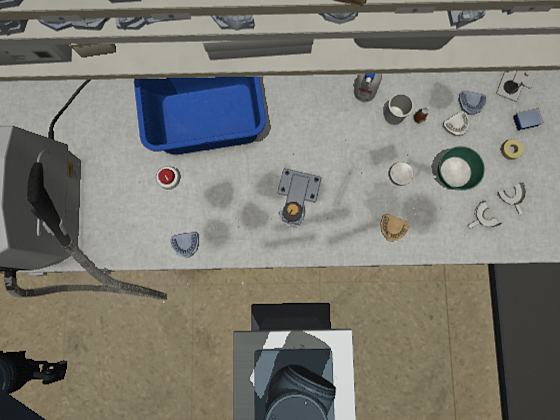

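The top view shows the stand with its knob near (292,210) and base plate near (299,185). The pale model is under it, with tan at (394,227), blue at (185,243), timer at (167,177) and tin at (402,173). Next, an enlarged crop.

```bash
cat > h.py <<'E'
import numpy as np
from bench import *
def ray(n,u,v,z):
    c=calibration(n);T=np.array(c["world_from_camera"]);d=T[:3,:3]@[(u-c["cx"])/c["fx"],(v-c["cy"])/c["fy"],1]
    o=T[:3,3];return o+d*(z-o[2])/d[2]
def proj(n,p):
    c=calibration(n);T=np.array(c["world_from_camera"]);q=T[:3,:3].T@(np.array(p)-T[:3,3])
    return c["fx"]*q[0]/q[2]+c["cx"],c["fy"]*q[1]/q[2]+c["cy"]
E
python3 - <<'E'
import cv2,numpy as np
a=cv2.imread("pics/top0.png")[160:235,262:337]; b=cv2.imread("pics/scene0.png")[200:275,255:330]
f=lambda x:cv2.resize(x,(400,400),interpolation=cv2.INTER_CUBIC)
cv2.imwrite("pics/crop.png",np.hstack([f(a),f(b)]))
E
```

```text
(no output)
```

View pics/crop.png

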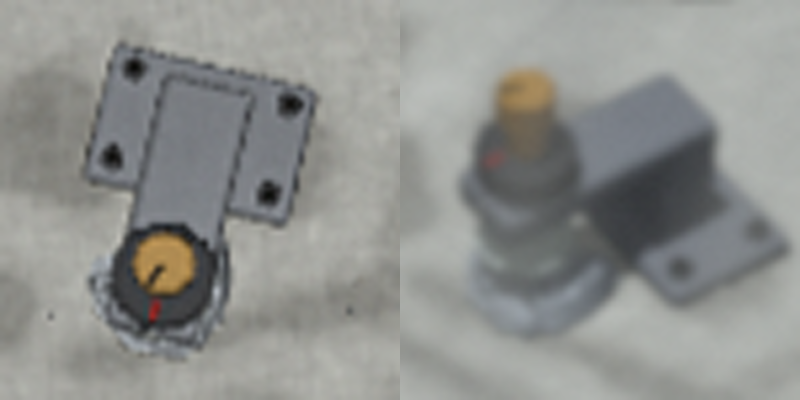

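```bash
python3 - <<'E'
from h import *
t=lambda x,y,z:ray("top",262+x/5.3333-.4,160+y/5.3333-.4,z)
s=lambda x,y,z:ray("scene",255+x/5.3333-.4,200+y/5.3333-.4,z)
print("knob top",t(164,264,.143),"ring",t(163,275,.104),"scene knob",s(126,84,.143))
b=[t(*p,.006) for p in((134,67),(290,104),(112,157),(269,193))]
print(np.mean(b,0)); 
d=(b[0]-b[2]+b[1]-b[3]);print("yaw",np.arctan2(d[1],d[0]), np.arctan2(*( (b[0]-b[1]+b[2]-b[3])[[1,0]]))-np.pi/2)
from scipy.spatial.transform import Rotation as R
print(R.from_quat(state()["tcp_rot"]).as_matrix())
E
```

```text
knob top [ 0.45505729 -0.00463621  0.143     ] ring [ 0.45541639 -0.00468013  0.104     ] scene knob [ 0.45779629 -0.00503017  0.143     ]
[ 0.54566265 -0.02797461  0.006     ]
yaw -0.2556243497567298 -0.25388682753332836
[[-9.72793385e-01  2.31673256e-01 -7.29663371e-04]
 [ 2.31674117e-01  9.72792316e-01 -1.48798541e-03]
 [ 3.65084495e-04 -1.61654648e-03 -9.99998627e-01]]
```

```bash
python3 - <<'E'
from h import *
print("start tcp in top",proj("top",state()["tcp_pos"]))
for uv in((165,295),(100,270),(60,285),(130,292)):
  print(uv)
  for z in(-.5,-.3,-.1,0,.1,.2,.3):
    p=ray("top",*uv,z);print("  ",p.round(3),np.round(proj("scene",p)))
E
```

```text
start tcp in top (np.float64(46.67884931980757), np.float64(358.3047849337597))
(165, 295)
   [ 0.229  0.476 -0.5  ] [134. 315.]
   [ 0.236  0.423 -0.3  ] [135. 287.]
   [ 0.244  0.37  -0.1  ] [135. 253.]
   [0.248 0.343 0.   ] [135. 233.]
   [0.251 0.317 0.1  ] [135. 211.]
   [0.255 0.29  0.2  ] [136. 186.]
   [0.259 0.263 0.3  ] [136. 158.]
(100, 270)
   [ 0.327  0.728 -0.5  ] [115. 263.]
   [ 0.323  0.646 -0.3  ] [116. 239.]
   [ 0.32   0.564 -0.1  ] [117. 210.]
   [0.318 0.523 0.   ] [118. 192.]
   [0.316 0.482 0.1  ] [118. 173.]
   [0.314 0.441 0.2  ] [119. 151.]
   [0.312 0.4   0.3  ] [120. 126.]
(60, 285)
   [ 0.273  0.878 -0.5  ] [ 82. 252.]
   [ 0.276  0.779 -0.3  ] [ 83. 228.]
   [ 0.278  0.68  -0.1  ] [ 85. 200.]
   [0.28 0.63 0.  ] [ 87. 183.]
   [0.281 0.58  0.1  ] [ 88. 164.]
   [0.282 0.531 0.2  ] [ 90. 143.]
   [0.283 0.481 0.3  ] [ 91. 119.]
(130, 292)
   [ 0.242  0.609 -0.5  ] [115. 293.]
   [ 0.248  0.541 -0.3  ] [116. 266.]
   [ 0.254  0.473 -0.1  ] [117. 234.]
   [0.257 0.438 0.   ] [118. 216.]
   [0.26  0.404 0.1  ] [118. 195.]
   [0.263 0.37  0.2  ] [119. 171.]
   [0.266 0.336 0.3  ] [120. 144.]
```

```bash
python3 -m inch '[[[-1.5,-4.5,-1.2],[0,0,0]],[[-1.5,-4.5,-1.2],[0,0,0]],[[-1.5,-4.5,-1.2],[0,0,0]],[[-1.5,-4.5,-1.2],[0,0,0]],[[-1.5,-4.5,-1.2],[0,0,0]]]' 1 60
cat > g.py <<'E'
# tool-frame shift (cm) to a world target, and tool-y yaw, j6
import sys
from h import *
from scipy.spatial.transform import Rotation as R
s=state();M=R.from_quat(s["tcp_rot"]);t=np.array([float(a) for a in sys.argv[1:4]])
print("shift cm",(M.inv().apply(t-s["tcp_pos"])*100).round(2),"zaxis",M.as_matrix()[:,2].round(4),"j6 %.3f j1 %.3f"%(s["joints"][5],s["joints"][0]),"t",s["time"],"pos",s["tcp_pos"].round(4),"F",s["wrist_force"].round(2),"T",s["torque"].round(3),"grip",s["grip_width"].round(4),s["grasp_force"])
E
python3 g.py .4565 -.005 .22
```

```text
time: 0.6
tcp_pos: [0.1477, 0.2969, 0.2913]
tcp_rot: [0.116, 0.993, -0.0, -0.0]
wrist_force: [1.8, -0.3, 0.7]
grip_width: 0.0853
grasp_force: 0.0Traceback (most recent call last):
  File "g.py", line 6, in <module>
    print("shift cm",(M.inv().apply(t-s["tcp_pos"])*100).round(2),"zaxis",M.as_matrix()[:,2].round(4),"j6 %.3f j1 %.3f"%(s["joints"][5],s["joints"][0]),"t",s["time"],"pos",s["tcp_pos"].round(4),"F",s["wrist_force"].round(2),"T",s["torque"].round(3),"grip",s["grip_width"].round(4),s["grasp_force"])
                                                                                                                                                                                                                                                                ^^^^^^^^^^^^^^^^^^^^^
AttributeError: 'float' object has no attribute 'round'
```

```bash
sed -i 's/s\["grip_width"\].round(4)/s["grip_width"]/' g.py
python3 -m inch '[[[-3.7,-2.2,0],[0,0,0]],[[-3.7,-2.2,0],[0,0,0]],[[-3.7,-2.2,0],[0,0,0]],[[-3.7,-2.2,0],[0,0,0]],[[-3.7,-2.2,0],[0,0,0]]]' >/dev/null
python3 -m inch '[[[-3.7,-2.2,0.5],[0,0,0]],[[-3.7,-2.2,0.5],[0,0,0]],[[-3.7,-2.2,0.5],[0,0,0]],[[-3.7,-2.2,0.5],[0,0,0]],[[-3.7,-2.2,0.5],[0,0,0]]]' >/dev/null
python3 -m inch '[[[0,0,0.5],[0,0,0.15]],[[0,0,0.5],[0,0,0.15]],[[0,0,0.5],[0,0,0.15]],[[0,0,0.5],[0,0,0.15]],[[0,0,0.5],[0,0,0.15]]]' >/dev/null
python3 -m inch '[[[0,0,0],[0,0,0.15]],[[0,0,0],[0,0,0.15]],[[0,0,0],[0,0,0.15]],[[0,0,0],[0,0,0.15]],[[0,0,0],[0,0,0.15]]]' >/dev/null
python3 -m inch '[[[0,0,0],[0,0,0]],[[0,0,0],[0,0,0]]]'
python3 g.py .4565 -.005 .081
```

```text
time: 2.8
tcp_pos: [0.457, -0.0009, 0.2411]
tcp_rot: [0.761, 0.649, -0.0, -0.0]
wrist_force: [0.3, 0.3, 0.4]
grip_width: 0.0857
grasp_force: 0.0
shift cm [-0.41  0.02 16.01] zaxis [-6.e-04  1.e-04 -1.e+00] j6 -0.088 j1 -0.247 t 2.8 pos [ 0.457  -0.0009  0.2411] F [0.27 0.29 0.42] T [-0.031 -0.042  0.036] grip 0.08572570355349703 0.0
```

```bash
python3 -m inch '[[[-0.1,0,3],[0,0,0]],[[-0.1,0,3],[0,0,0]],[[-0.1,0,3],[0,0,0]],[[-0.1,0,3],[0,0,0]],[[0,0,3],[0,0,0]]]'
python3 -m inch '[[[0,0,1],[0,0,0]],[[0,0,0],[0,0,0]],[[0,0,0],[0,0,0]]]' 
python3 - <<'E'
from h import *
import cv2
a=camera("top");b=camera("scene")
print(proj("top",[.4565,-.005,.1]),proj("scene",[.4565,-.005,.1]))
f=lambda x:cv2.resize(x,(400,400),interpolation=cv2.INTER_CUBIC)
cv2.imwrite("pics/c2.png",np.hstack([f(a[170:250,252:332]),f(b[180:280,230:330])]))
E
python3 g.py .4565 -.005 .081
```

```text
time: 3.3
tcp_pos: [0.4565, -0.005, 0.0903]
tcp_rot: [0.761, 0.649, 0.0, 0.0]
wrist_force: [0.1, -0.5, 0.1]
grip_width: 0.0854
grasp_force: 0.0
time: 3.6
tcp_pos: [0.4573, -0.0051, 0.0822]
tcp_rot: [0.762, 0.648, 0.0, 0.001]
wrist_force: [0.9, -0.2, 1.2]
grip_width: 0.0852
grasp_force: 0.0
(np.float64(292.2581923965191), np.float64(210.95976885217087)) (np.float64(277.77358302466627), np.float64(227.64076873302233))
shift cm [-0.   -0.13  0.18] zaxis [ 2.8e-03 -7.0e-04 -1.0e+00] j6 -0.093 j1 -0.256 t 3.7 pos [ 0.4578 -0.0052  0.0828] F [ 0.13 -0.28  1.07] T [-0.006  0.055 -0.011] grip 0.08523270137125828 0.0
```

View pics/c2.png

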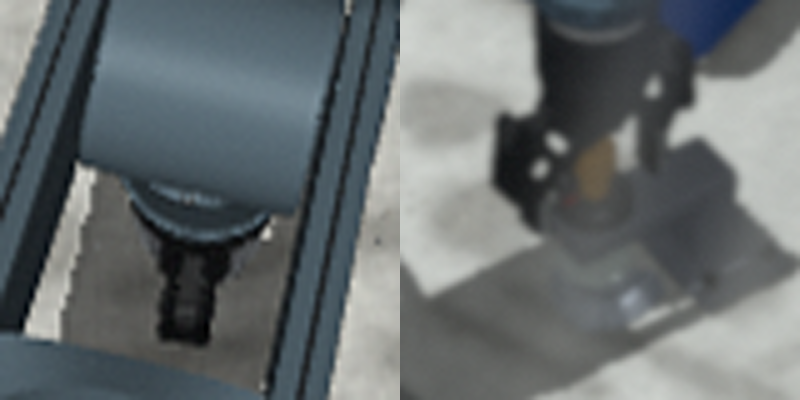

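The scene crop shows the fingers straddling the brass knob (knob about (593,170) in the crop), with the fingers level with the ring and the body just above the knob. I'll close on the ring gently.

```bash
python3 -m inch '[[[0,0,0],[0,0,0]],[[0,0,0],[0,0,0]]]' 0.4 40 >/dev/null; python3 g.py .4565 -.005 .081
python3 -m inch '[[[0,0,0],[0,0,0]],[[0,0,0],[0,0,0]],[[0,0,0],[0,0,0]],[[0,0,0],[0,0,0]],[[0,0,0],[0,0,0]]]' -1 40 >/dev/null; python3 g.py .4565 -.005 .081
```

```text
shift cm [-0.01 -0.07  0.12] zaxis [ 1.9e-03 -5.0e-04 -1.0e+00] j6 -0.093 j1 -0.256 t 3.9 pos [ 0.4572 -0.005   0.0822] F [ 0.32 -0.97 -0.44] T [-0.055 -0.047 -0.051] grip 0.05982395363413789 0.0
shift cm [-0.01 -0.08  0.13] zaxis [ 1.9e-03 -5.0e-04 -1.0e+00] j6 -0.093 j1 -0.256 t 4.4 pos [ 0.4573 -0.005   0.0823] F [-0.86  0.61  6.05] T [0.045 0.074 0.054] grip 0.048569446056319895 40.3634034586139
```

```bash
python3 -m inch '[[[0,0,0],[0,0,0]],[[0,0,0],[0,0,-0.05]],[[0,0,0],[0,0,-0.1]],[[0,0,0],[0,0,-0.1]],[[0,0,0],[0,0,-0.1]]]' -1 60 >/dev/null; python3 g.py .4565 -.005 .081
python3 -m inch '[[[0,0,0],[0,0,-0.1]],[[0,0,0],[0,0,-0.1]],[[0,0,0],[0,0,-0.1]],[[0,0,0],[0,0,-0.1]],[[0,0,0],[0,0,-0.1]]]' >/dev/null; python3 g.py .4565 -.005 .081
```

```text
shift cm [ 0.01 -0.07  0.14] zaxis [ 1.8e-03 -3.0e-04 -1.0e+00] j6 -0.447 j1 -0.256 t 4.9 pos [ 0.4572 -0.005   0.0824] F [-1.47  0.24  7.68] T [ 0.072  0.224 -0.253] grip 0.047486793658002416 60.40446424623951
shift cm [ 0.04 -0.05  0.14] zaxis [ 1.7e-03 -3.0e-04 -1.0e+00] j6 -0.947 j1 -0.256 t 5.4 pos [ 0.4572 -0.005   0.0824] F [-3.07  0.18  8.41] T [ 0.073  0.264 -0.251] grip 0.04779842863329033 60.43007456464693
```

```bash
python3 -m inch '[[[0,0,0],[0,0,-0.1]],[[0,0,0],[0,0,-0.1]],[[0,0,0],[0,0,-0.05]],[[0,0,0],[0,0,0]]]' >/dev/null; python3 g.py .4565 -.005 .081
python3 -m inch '[[[0,0,0],[0,0,0]],[[0,0,0],[0,0,0]],[[0,0,0],[0,0,0]],[[0,0,0],[0,0,0]]]' 1 
python3 -m inch '[[[0,0,-2],[0,0,0]],[[0,0,-2],[0,0,0]],[[0,0,-1],[0,0,-0.15]],[[0,0,0],[0,0,-0.15]],[[0,0,0],[0,0,-0.15]]]' >/dev/null
python3 -m inch '[[[0,0,0],[0,0,-0.15]],[[0,0,0],[0,0,-0.1]],[[0,0,0],[0,0,0]]]' >/dev/null; python3 g.py .4565 -.005 .122
```

```text
shift cm [ 0.05 -0.03  0.14] zaxis [ 1.7e-03 -5.0e-04 -1.0e+00] j6 -1.195 j1 -0.256 t 5.8 pos [ 0.4571 -0.005   0.0824] F [-2.23  0.23  7.56] T [0.173 0.236 0.216] grip 0.047868840175462536 60.489954706281424
time: 6.2
tcp_pos: [0.4565, -0.0049, 0.0812]
tcp_rot: [0.312, 0.95, -0.0, -0.0]
wrist_force: [-0.7, 0.2, 0.1]
grip_width: 0.0852
grasp_force: 0.0
shift cm [-0.   -0.01  0.92] zaxis [-3.e-04  1.e-04 -1.e+00] j6 -1.894 j1 -0.256 t 7.0 pos [ 0.4565 -0.0049  0.1312] F [0.21 0.11 0.4 ] T [-0.027  0.024 -0.027] grip 0.08548316647691226 0.0
```

```bash
python3 -m inch '[[[0,0,0.5],[0,0,0]],[[0,0,0.4],[0,0,0]],[[0,0,0],[0,0,0]],[[0,0,0],[0,0,0]]]' 0 30 >/dev/null
python3 -m inch '[[[0,0,0],[0,0,0]],[[0,0,0],[0,0,0]],[[0,0,0],[0,0,0]],[[0,0,0],[0,0,0]],[[0,0,0],[0,0,0]]]' -1 30 >/dev/null;  python3 g.py .4565 -.005 .122
python3 - <<'E'
from h import *
import cv2
b=camera("scene")
cv2.imwrite("pics/c3.png",cv2.resize(b[185:275,235:325],(540,540),interpolation=cv2.INTER_CUBIC))
E
```

```text
shift cm [0.02 0.01 0.05] zaxis [ 4.e-04 -4.e-04 -1.e+00] j6 -1.893 j1 -0.256 t 7.9 pos [ 0.4567 -0.0051  0.1225] F [ 0.42 -0.84  2.55] T [-0.335  0.099  0.001] grip 0.026926561626999482 29.7112478048075
```

View pics/c3.png

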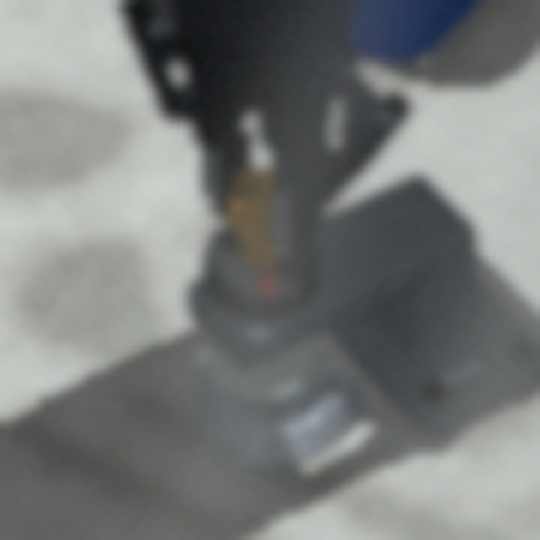

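The crop shows the red ring mark moved round to (268,285), so the ring did turn loose. The fingers hold the brass knob, and the ring is clear beneath them. Now I turn the knob and log its torque.

```bash
cat > l.py <<'E'
from bench import state
s=state();print("t %.1f j6 %.4f eff %.4f Tz %.3f Fz %.2f z %.4f gw %.4f"%(s["time"],s["joints"][5],s["effort"][5],s["torque"][2],s["wrist_force"][2],s["tcp_pos"][2],s["grip_width"]))
E
python3 l.py
python3 -m inch '[[[0,0,0.04],[0,0,0.1]],[[0,0,0.04],[0,0,0.1]],[[0,0,0.04],[0,0,0.1]]]' >/dev/null; python3 l.py
python3 -m inch '[[[0,0,0.04],[0,0,0.1]]]' >/dev/null; python3 l.py
python3 -m inch '[[[0,0,0.04],[0,0,0.1]]]' >/dev/null; python3 l.py
python3 -m inch '[[[0,0,0.04],[0,0,0.1]]]' >/dev/null; python3 l.py
python3 -m inch '[[[0,0,0.04],[0,0,0.1]]]' >/dev/null; python3 l.py
python3 -m inch '[[[0,0,0.04],[0,0,0.1]]]' >/dev/null; python3 l.py
```

```text
t 8.0 j6 -1.8927 eff -0.0267 Tz -0.036 Fz 3.55 z 0.1225 gw 0.0270
t 8.2 j6 -1.5889 eff -1.2442 Tz 0.066 Fz 2.56 z 0.1213 gw 0.0269
t 8.3 j6 -1.4889 eff -1.2413 Tz 0.021 Fz 3.10 z 0.1209 gw 0.0266
t 8.4 j6 -1.3889 eff -1.2409 Tz 0.096 Fz 2.07 z 0.1205 gw 0.0267
t 8.6 j6 -1.2888 eff -1.2409 Tz 0.086 Fz 2.82 z 0.1201 gw 0.0270
t 8.7 j6 -1.1888 eff -1.2408 Tz 0.094 Fz 2.76 z 0.1197 gw 0.0267
t 8.8 j6 -1.0888 eff -1.2397 Tz 0.125 Fz 2.94 z 0.1193 gw 0.0270
```

```bash
m(){ python3 l.py; }
python3 -m inch '[[[0,0,0.04],[0,0,0.1]]]' >/dev/null; m
python3 -m inch '[[[0,0,0.04],[0,0,0.1]]]' >/dev/null; m
python3 -m inch '[[[0,0,0.04],[0,0,0.1]]]' >/dev/null; m
python3 -m inch '[[[0,0,0.04],[0,0,0.1]]]' >/dev/null; m
```

```text
t 8.8 j6 -0.9888 eff -1.2387 Tz 0.099 Fz 1.61 z 0.1189 gw 0.0265
t 8.9 j6 -0.8888 eff -1.2388 Tz 0.027 Fz 3.33 z 0.1185 gw 0.0266
t 9.1 j6 -0.7888 eff -1.2391 Tz 0.059 Fz 2.75 z 0.1181 gw 0.0263
t 9.2 j6 -0.6888 eff -1.2381 Tz 0.045 Fz 2.86 z 0.1177 gw 0.0269
```

```bash
m(){ python3 l.py; }
python3 -m inch '[[[0,0,0.04],[0,0,0.1]]]' >/dev/null; m
python3 -m inch '[[[0,0,0.04],[0,0,0.1]]]' >/dev/null; m
python3 -m inch '[[[0,0,0.04],[0,0,0.1]]]' >/dev/null; m
```

```text
t 9.2 j6 -0.5889 eff -1.2377 Tz 0.090 Fz 2.42 z 0.1173 gw 0.0266
t 9.3 j6 -0.4888 eff -1.2374 Tz 0.130 Fz 1.28 z 0.1170 gw 0.0267
t 9.4 j6 -0.3889 eff -1.2367 Tz 0.116 Fz 2.15 z 0.1165 gw 0.0266
```

```bash
python3 - <<'E'
from h import *
import cv2
b=camera("scene")
cv2.imwrite("pics/c4.png",cv2.resize(b[215:275,250:310],(540,540),interpolation=cv2.INTER_CUBIC))
E
```

```text
(no output)
```

View pics/c4.png

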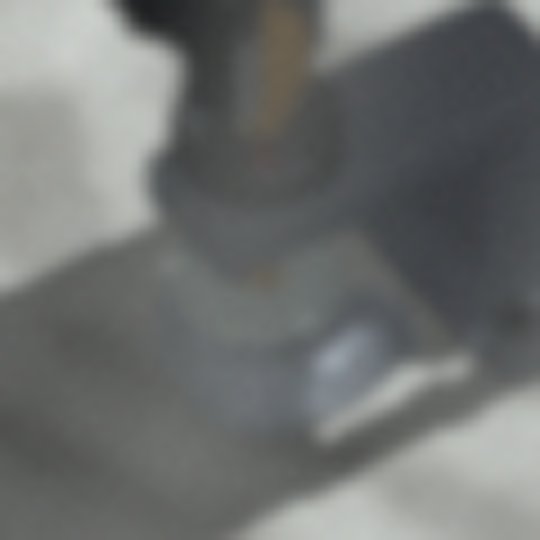

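The crop shows the platen lower under the head at about (265,300), but contact can't be judged in the shadow. I'll rely on the low-noise joint effort.

```bash
m(){ python3 l.py; }
python3 -m inch '[[[0,0,0.04],[0,0,0.1]],[[0,0,0.04],[0,0,0.1]]]' >/dev/null; m
python3 -m inch '[[[0,0,0.04],[0,0,0.1]]]' >/dev/null; m
python3 -m inch '[[[0,0,0.04],[0,0,0.1]]]' >/dev/null; m
```

```text
t 9.7 j6 -0.1910 eff -1.2858 Tz 0.050 Fz 2.00 z 0.1157 gw 0.0263
t 9.8 j6 -0.0909 eff -1.2377 Tz 0.126 Fz 1.55 z 0.1153 gw 0.0264
t 9.9 j6 0.0091 eff -1.2351 Tz 0.067 Fz 0.74 z 0.1150 gw 0.0267
```

```bash
m(){ python3 l.py; }
python3 -m inch '[[[0,0,0.04],[0,0,0.1]]]' >/dev/null; m
python3 -m inch '[[[0,0,0.04],[0,0,0.1]]]' >/dev/null; m
python3 -m inch '[[[0,0,0.04],[0,0,0.1]]]' >/dev/null; m
```

```text
t 10.0 j6 0.1091 eff -1.2343 Tz 0.062 Fz 1.96 z 0.1146 gw 0.0268
t 10.1 j6 0.2092 eff -1.2337 Tz 0.109 Fz 2.15 z 0.1141 gw 0.0266
t 10.2 j6 0.3091 eff -1.2297 Tz 0.079 Fz 1.53 z 0.1138 gw 0.0266
```

```bash
m(){ python3 l.py; }
python3 -m inch '[[[0,0,0.04],[0,0,0.1]]]' >/dev/null; m
python3 -m inch '[[[0,0,0.04],[0,0,0.1]]]' >/dev/null; m
```

```text
t 10.3 j6 0.4091 eff -1.2172 Tz 0.157 Fz 2.14 z 0.1134 gw 0.0272
t 10.4 j6 0.5091 eff -1.2103 Tz 0.098 Fz 0.18 z 0.1130 gw 0.0264
```

```bash
m(){ python3 l.py; }
python3 -m inch '[[[0,0,0.04],[0,0,0.1]]]' >/dev/null; m
python3 -m inch '[[[0,0,0.04],[0,0,0.1]]]' >/dev/null; m
```

```text
t 10.5 j6 0.6091 eff -1.2034 Tz 0.109 Fz 0.20 z 0.1126 gw 0.0267
t 10.6 j6 0.7091 eff -1.1961 Tz 0.093 Fz 0.87 z 0.1122 gw 0.0268
```

```bash
python3 -m inch '[[[0,0,0],[0,0,0]],[[0,0,0],[0,0,0]]]' >/dev/null; python3 l.py
python3 -m inch '[[[0,0,0],[0,0,0]],[[0,0,0],[0,0,0]],[[0,0,0],[0,0,0]],[[0,0,0],[0,0,0]]]' 1 >/dev/null; python3 g.py .4566 -.005 .081
```

```text
t 10.8 j6 0.7037 eff 0.0233 Tz -0.069 Fz 0.62 z 0.1122 gw 0.0267
shift cm [0.03 0.04 3.07] zaxis [-9.e-04  2.e-04 -1.e+00] j6 0.707 j1 -0.256 t 11.2 pos [ 0.4561 -0.0048  0.1117] F [-0.46 -0.26 -0.63] T [-0.038 -0.009 -0.009] grip 0.08292098159324163 0.0
```

```bash
python3 -m inch '[[[0,0,1.5],[0,0,0]],[[0,0,1.5],[0,0,0]],[[0,0,0],[0,0,0]]]' 1 >/dev/null; python3 g.py .4566 -.005 .081
python3 -m inch '[[[0,0,0],[0,0,0]],[[0,0,0],[0,0,0]]]' 0.4 60 >/dev/null
python3 -m inch '[[[0,0,0],[0,0,0]],[[0,0,0],[0,0,0]],[[0,0,0],[0,0,0]],[[0,0,0],[0,0,0]],[[0,0,0],[0,0,0]]]' -1 60 >/dev/null;  python3 g.py .4566 -.005 .081
python3 -m inch '[[[0,0,0],[0,0,0.1]],[[0,0,0],[0,0,0.1]],[[0,0,0],[0,0,0.1]],[[0,0,0],[0,0,0.1]],[[0,0,0],[0,0,0.1]]]' >/dev/null; python3 l.py
python3 -m inch '[[[0,0,0],[0,0,0.1]],[[0,0,0],[0,0,0.1]],[[0,0,0],[0,0,0.1]],[[0,0,0],[0,0,0.1]]]' >/dev/null; python3 l.py
```

```text
shift cm [ 0.11  0.13 -0.06] zaxis [-0.0039  0.001  -1.    ] j6 0.707 j1 -0.256 t 11.5 pos [ 0.4549 -0.0045  0.0804] F [ 0.21  0.46 -0.82] T [ 0.021 -0.009  0.031] grip 0.08559414761524138 0.0
shift cm [-0.04 -0.05  0.21] zaxis [ 1.9e-03 -8.0e-04 -1.0e+00] j6 0.707 j1 -0.256 t 12.2 pos [ 0.4572 -0.0052  0.0831] F [-1.22 -0.98  5.05] T [-0.064  0.205  0.066] grip 0.047810028845998935 61.15118440473452
t 12.7 j6 1.2108 eff -1.0564 Tz 0.297 Fz 5.78 z 0.0831 gw 0.0480
t 13.1 j6 1.6108 eff -1.0561 Tz 0.245 Fz 5.94 z 0.0831 gw 0.0476
```

```bash
python3 -m inch '[[[0,0,0],[0,0,0.05]],[[0,0,0],[0,0,0.05]]]' -1 80 >/dev/null; python3 l.py
python3 -m inch '[[[0,0,0],[0,0,0.05]]]' >/dev/null; python3 l.py
python3 -m inch '[[[0,0,0],[0,0,0.03]]]' >/dev/null; python3 l.py
python3 -m inch '[[[0,0,0],[0,0,0.03]]]' >/dev/null; python3 l.py
python3 -m inch '[[[0,0,0],[0,0,0.03]]]' >/dev/null; python3 l.py
```

```text
t 13.3 j6 1.7088 eff -0.3686 Tz 0.230 Fz 6.55 z 0.0832 gw 0.0473
t 13.4 j6 1.7587 eff -0.4008 Tz 0.222 Fz 6.42 z 0.0832 gw 0.0472
t 13.5 j6 1.7885 eff 0.0418 Tz 0.263 Fz 6.26 z 0.0832 gw 0.0474
t 13.6 j6 1.8178 eff 0.1873 Tz 1.000 Fz 6.39 z 0.0832 gw 0.0471
t 13.7 j6 1.8457 eff 0.1427 Tz 0.185 Fz -5.36 z 0.0834 gw 0.0471
```

```bash
python3 -m inch '[[[0,0,0],[0,0,0]]]' >/dev/null; python3 l.py
python3 -m inch '[[[0,0,0],[0,0,0]],[[0,0,0],[0,0,0]],[[0,0,0],[0,0,0]],[[0,0,0],[0,0,0]]]' 1 >/dev/null
python3 -m inch '[[[0,0,-3],[0,0,0]],[[0,0,-4],[0,0,0]],[[0,0,-4],[0,0,0]],[[0,0,-4],[0,0,0]],[[0,0,0],[0,0,0]]]' >/dev/null; python3 g.py .33 .12 .27
```

```text
t 13.8 j6 1.8474 eff 0.2321 Tz -0.005 Fz 7.05 z 0.0833 gw 0.0472
shift cm [-17.51  -4.25  -3.43] zaxis [ 0.0103 -0.0025 -0.9999] j6 1.847 j1 -0.256 t 14.7 pos [ 0.4596 -0.0055  0.2374] F [1.23 0.39 0.55] T [ 0.048 -0.022  0.011] grip 0.08504926635621601 0.0
```

Next I move aside, clear of the top camera's view, and check the marks.

```bash
python3 -m inch '[[[-4,-1,-1],[0,0,0]],[[-4,-1,-1],[0,0,0]],[[-4,-1,-1],[0,0,0]],[[-4,-1,-1],[0,0,0]],[[-2,-1,0],[0,0,0]]]' >/dev/null
python3 -m inch '[[[0,0,0],[0,0,0]],[[0,0,0],[0,0,0]]]'
python3 - <<'E'
from h import *
import cv2
a=camera("top");b=camera("scene")
f=lambda x:cv2.resize(x,(400,400),interpolation=cv2.INTER_CUBIC)
cv2.imwrite("pics/c5.png",np.hstack([f(a[160:235,262:337]),f(b[200:275,255:330])]))
cv2.imwrite("pics/top9.png",a)
E
```

```text
time: 15.4
tcp_pos: [0.3266, 0.1296, 0.2714]
tcp_rot: [0.965, -0.262, -0.0, 0.0]
wrist_force: [0.4, -0.4, -0.0]
grip_width: 0.0853
grasp_force: 0.0
```

View pics/c5.png

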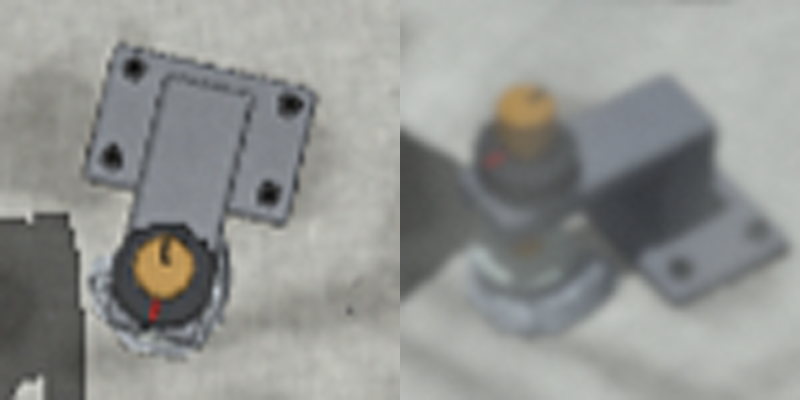

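The red mark is back at (153,312), where it started, so the ring is tight. The knob mark now points up at (164,240), about 2.6 rad clockwise of its start, and the platen is down on the unmoved model.

```bash
python3 -c "
from bench import hand_in;print(hand_in())"
```

```text
the job is handed in; nothing more can be done
None
```

I slackened the lock ring, turned the knob about 2.6 rad clockwise until the platen pressed the pale model with an estimated 10 N (judged from the rise in wrist-joint torque), tightened the ring back to its stop, let go, and handed the job in at about 15.5 s of the 72 s.

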